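# Lock the bangle case with the stall key

### The arm

A 7-joint arm with a two-finger parallel gripper is mounted at the origin on the work surface. World frame = base frame: x ahead of the robot, y to its left, z up, the work surface at z = 0. Lengths are in m, angles in rad, forces in N, time in s.
With the tool pointing down it reaches from about 0.35 to 0.775 m from the base axis. Payload 3.1 kg.
Tool frame: the origin (TCP) lies at the centre of the arm's flange, where the gripper is bolted on; the fingertips stand 173 mm ahead of it and the grasp point (between the pads) lies 155 mm ahead of it; z points along the fingers, y is the line along which they close (so a half turn about z gives the same grasp; the last joint's range is limited). The gripper opens to 85 mm and grips with 20 to 120 N. Pads are 22 mm wide; open, the fingers measure 114 mm over their backs; the gripper's body (76 mm by 85 mm) begins 54 mm behind the grasp point. The pads swing forward as they close: fully open they stand 13 mm farther back than shut.
Start: joints at [1.296, 0.311, 0.014, 1.512, -0.004, 1.319, -0.027], TCP at [0.127, -0.535, 0.405] pointing down, gripper open.
Joint ranges: [-2.7, 2.7], [-0.3, 1.91], [-1.27, 1.3], [0.12, 2.57], [-1.44, 4.58], [0.2, 2.03], [-3.05, 3.05]. Speed limits (rad/s): [2.79, 2.79, 3.14, 3.14, 3.14, 3.14, 3.14].

### API

Orientations are given as a rotation vector (axis times angle).
In Python, from rig import state, get_image, camera_params, close_job gives the robot as it stands.
- The arm moves only by the tool apply_moves, never from a script. Its argument "commands" is a list of rows, each a list of 3 entries, a list of its own where there are three numbers: the turn, a rotation vector about the world's x, y, z in degrees, then the shift along the world's x, y, z in mm, then the closure, from -1 (fully open) to 1 (shut). In form: [[[rx, ry, rz], [x, y, z], claw], ...]. A call has exactly 10 rows; each row shifts and turns the commanded pose from where the row before left it; what a row does not reach is not made up. A row lasts 1/10 s, in which the tool goes at most 50 mm and 8.59 degrees, less where a joint would pass 70% of its speed; a pose out of reach is approached as far as the arm can. A call is refused whole if a number of a shift passes 50 or a number of a turn 8.59, either way. A call with a gripper value outside its range is refused whole. The fingers move at their own pace and stop on an object; "newtons" is the grip in N (left out, the last holds). Time passes only in rows, so rows that do not move let the fingers close, or fill a call up. It gives the time, the measured TCP pose, the force, the opening and the grip force at its end, in the units of the state.
- state(): the state, without advancing time (a new reading comes with each control period).
- get_image(name): name is "scene" or "top" or "wrist"; returns (picture, depth): 400x640x3 uint8, red, green, blue; 400x640 float32, m along the optical axis (not along the pixel's ray), 0 where there is no reading.
- camera_params(name): a dict with "fov_y" (degrees; the focal length in pixels is half the picture's height over the tangent of half this angle, whatever the lens; pixels are square), "cx", "cy" (the principal point, pixels), "pose" (4x4, takes a point from camera to world coordinates); the wrist camera has in their place "hand_eye" (4x4, takes a point from camera to tool coordinates, whose origin is the TCP and whose axes are the flange's). Camera axes: x right, y up, looking along -z (the intrinsics and any distortion apply to the point x, -y, -z); pixel columns grow to the right and rows downward; lengths in m; the calibration is good to about 2 mm. A picture is of the moment at which its call begins: read the wrist's pose just before it. camera_params takes no time and is no camera call.
- close_job(): hands the job in; it is judged then, once.
The state is a dict: "clock": time; "qpos": joint angles; "dq": joint speeds; "tau": joint torques, N m; "position": TCP position; "eef_rot": TCP orientation; "wrist_force": force on the tool from outside, world axes, zero at the start; "ft_torque": the same for the moment, N m; "width": opening from 0.0 (shut) to 1.0 (fully open); "grasp_force": force on a finger pad.
Only numpy, scipy, OpenCV 4.12 (cv2) and the standard library are available. Lean on these libraries where they do the work, as an engineer would, in place of code of your own. Each camera call takes 0.05 s, during which the arm holds its last target. There are 200 camera calls.

### The job

Lock the clear-covered bangle case: take the red key from its wooden stand, set its blade in the slot of the brass stud, press the stud down gently and turn it clockwise a quarter turn until it drops into its catch. Then put the key back upright in its stand, fully home. Do not force the stud, touch the case only with the key, and leave the other pieces where they are.

Things in the scene. Friction and masses are not known exactly. Their poses are not given: they have to be found in the camera images.
- case: White display case with clear cover, 180 (x) x 260 (y) x 60 mm, fixed. An aluminium lock block 70 (x) x 120 (y) x 75 mm tall stands on its side nearest the robot, centred 125 mm along -x from the origin (centre of the underside; x points away from the robot, z up). Keep the key's force on case and stud below 28 N.
- lock_hole (a point): Centre of the 48 mm round hole in the lock block's top face, 75 mm above the counter; axes as the case's. The brass stud floats in it: its axis lies up to 7 mm off this point along y and 2 mm along x, differing each time. It resists side push with 6 N friction, then shifts (7.5 mm off at most in y, 2.5 in x). Head 32 mm across; popped up, its top is 8 mm above the block's face.
- stud_turn (a joint): Turn of the stud, rad, growing clockwise from above. At 0 its slot (across the whole head, 5 mm wide, 6 mm deep, black floor) runs along the case's x, to the red mark; green marks: locked. Starts at 0 to 0.3. Passes 0.35 only while pressed 6.5 mm or more; over its catch from about 1.25; end stop 1.55. Turning takes about 0.1 N m.
- stud_press (a joint): How far the stud is pressed down, m: 0 popped up, 0.010 on its hard bottom stop. Its spring pushes back with 3 N at first, 7.6 N at 6.5 mm, 10 N at the bottom. Let go over its catch it springs up to 0.0035 and is locked there; let go before the catch it is not locked.
- key_grip (a point): Centre of the key's flat red grip, 34 (key x) x 10 (key y) x 44 mm tall. Starts upright in the stand, z up. The collar, 42 mm across, has its underside 33 mm below this point; then a 12 mm round shank; at the foot a blade 20 mm wide (key x), 3.5 mm thick (key y), 16 mm tall, its end 78 mm below this point. 0.08 to 0.17 kg.
- stand: Dark wooden key stand, 70 x 70 x 60 mm, fixed to the counter, to the left or the right of the case. Origin: centre of its underside, z up. Its square hole, 31 mm wide and 52 mm deep, is open at the top; the key's collar rests on the top face, so at rest the grip's centre is 93 mm above the counter.
- stand_top (a point): Centre of the mouth of the stand's hole, at its top face, 60 mm above the counter.
- jar: Bystander, loose: lidded green onyx jar, 74 mm across, 92 mm tall. Origin: centre of its underside.
- vase: Bystander, loose: amber onyx vase, 80 mm across, 135 mm tall. Origin: centre of its underside.
- cup: Bystander, loose: pale onyx cup, 68 mm across, 75 mm tall. Origin: centre of its underside.
- bangle: Bystander, loose: white onyx bangle lying flat on the case's cover, 76 mm across, 14 mm tall. Origin: centre of its underside.
- trinket: Bystander, loose: pale onyx trinket box with an amber lid, 74 x 54 x 42 mm. Origin: centre of its underside.
- dish: Bystander, loose: green onyx dish, 90 mm across, 28 mm tall. Origin: centre of its underside.
Not all that is in view belongs to the job. What is shaped like the part that bears key_grip but blue is not meant.

How it is judged:
On the way, in this order (a step that is already met when the one before it is completed fails the run):
1. the key is lifted out of its stand (z of key_grip in the frame of stand above 0.14 m), for 0.1 s.
2. the stud is turned under the key until it drops into its catch (turned past 1.2 rad and sprung up to 3.5 mm, 2.2 to 4.8 mm) (value of joint stud_turn above 1.2 rad and value of joint stud_press between 0.0022 and 0.0048 m), for 0.2 s.
At the end, for the whole second after the job is handed in: The stud is in its catch (turned more than 1.2 rad, standing 2.2 to 4.8 mm below its popped-up height), and the key stands at rest and released, back in its stand: within 12 mm of the hole's centre, upright within 0.1 rad, grip centre 89 to 97 mm above the stand's underside (all of step 2 and horizontal distance between key_grip and stand_top below 0.012 m and z of key_grip in the frame of stand between 0.089 and 0.097 m and angle between key_grip's own z axis and vertical below 0.1 rad and linear speed of key below 0.02 m/s); the robot touches nothing.
It fails at once if the key presses on the case or its stud with more than 28 N (contact force between key and case above 28 N).
It fails at once if the fingers or the arm touch the case or its stud (contact force between any of the fingers, the arm and case above 1 N).
It fails at once if a bystander is moved more than 20 mm (distance of any of jar, vase, cup, bangle, trinket, dish from where it was at the start of the episode above 0.02 m).
It also fails if it takes over 58 s, if anything falls off the work surface, if the arm or the gripper's body presses on something with over 40 N, if the wrist force passes 120 N, or if a joint passes its speed limit or range.

## Working session

There is one attempt and no reset: what is moved stays moved. The work goes in short steps, Python scripts to look and compute and a tool call to move; the robot and the scene stay as the last step left them, time stands still between calls to the robot, and variables do not carry over. Pictures are saved under pics/ and viewed, at most 12 in all, crops included, and the job is handed in when it is done.

Besides the shell and the picture viewer there is one more tool, called after "Request:" as a command line: name --argument value ..., lists and objects as JSON in quotes. apply_moves: Moves the arm, as the interface text tells. Its arguments: {"type":"object","properties":{"commands":{"type":"array","items":{"type":"array"}},"newtons":{"type":"number"}},"required":["commands"]}

```bash
mkdir -p pics; ls
cat > h.py <<'E'
import numpy as np, cv2
from rig import state, get_image, camera_params, close_job
from scipy.spatial.transform import Rotation as R
def pose(name, s=None):
    c=camera_params(name)
    if name!='wrist': return c, np.array(c['pose'])
    T=np.eye(4); T[:3,:3]=R.from_rotvec(s['eef_rot']).as_matrix(); T[:3,3]=s['position']
    return c, T@np.array(c['hand_eye'])
def snap(name,tag):
    s=state(); im,d=get_image(name); c,P=pose(name,s)
    np.savez(f'{tag}.npz',im=im,d=d,P=P,f=200/np.tan(np.radians(c['fov_y'])/2),cx=c['cx'],cy=c['cy'])
    cv2.imwrite(f'pics/{tag}.png',im[:,:,::-1]); return {k:v for k,v in c.items()}
def pt(tag,u,v,z=None):
    """world point of pixel; with z: ray cut with height z, else by depth"""
    n=np.load(f'{tag}.npz'); P=n['P']
    r=np.array([(u-n['cx'])/n['f'],-(v-n['cy'])/n['f'],-1.])
    if z is None:
        t=n['d'][int(round(v)),int(round(u))]
    else:
        w=P[:3,:3]@r; t=(z-P[2,3])/w[2]
    return P[:3,:3]@(r*t)+P[:3,3]
def crop(tag,x0,y0,x1,y1,k,out):
    im=cv2.imread(f'pics/{tag}.png')[y0:y1,x0:x1]
    cv2.imwrite(f'pics/{out}.png',cv2.resize(im,None,fx=k,fy=k,interpolation=cv2.INTER_CUBIC))
E
python3 - <<'E'
from h import *
s=state(); print({k:np.round(v,3) if not isinstance(v,str) else v for k,v in s.items()})
for n in ('top','scene'):
    print(snap(n,n+'0'))
print(camera_params('wrist'))
a=cv2.imread('pics/top0.png'); b=cv2.imread('pics/scene0.png')
E
```

```text
pics
{'clock': np.float64(0.0), 'qpos': array([ 1.296,  0.312,  0.014,  1.513, -0.004,  1.319, -0.027]), 'dq': array([ 0.001,  0.002, -0.   ,  0.001, -0.   , -0.001, -0.001]), 'tau': array([ 0.0000e+00, -3.7991e+01,  1.4600e-01, -2.3059e+01,  1.2000e-02,
        1.3000e-02,  0.0000e+00]), 'position': array([ 0.127, -0.535,  0.404]), 'eef_rot': array([-3.118e+00, -3.650e-01,  1.000e-03]), 'wrist_force': array([ 0.564, -0.032,  0.934]), 'ft_torque': array([0.018, 0.008, 0.021]), 'grasp_force': np.float64(0.0), 'width': np.float64(0.997)}
{'fov_y': 56.09856035648702, 'cx': 318.0853445313379, 'cy': 200.8528156790149, 'pose': array([[ 0.0064095 ,  0.99712921, -0.07544702,  0.41301536],
       [-0.99997344,  0.00665287,  0.00297478,  0.01149167],
       [ 0.00346818,  0.07542595,  0.99714537,  1.00085727],
       [ 0.        ,  0.        ,  0.        ,  1.        ]])}
{'fov_y': 42.681522957526035, 'cx': 313.84554689794, 'cy': 203.6196950842381, 'pose': array([[-0.49350422, -0.6780074 ,  0.54475641,  1.22851359],
       [ 0.86963951, -0.37498379,  0.32111413,  0.42074684],
       [-0.01344293,  0.63221288,  0.7746781 ,  1.09187585],
       [ 0.        ,  0.        ,  0.        ,  1.        ]])}
{'fov_y': 65.5283862233051, 'cx': 323.3852710320595, 'cy': 202.04904999446651, 'hand_eye': array([[ 1.07856459e-04,  9.55787954e-01,  2.94056756e-01,
         7.49505129e-02],
       [ 9.99999838e-01,  6.11080848e-05, -5.65410620e-04,
         3.80022798e-04],
       [-5.58381904e-04,  2.94056769e-01, -9.55787793e-01,
         3.13897400e-02],
       [ 0.00000000e+00,  0.00000000e+00,  0.00000000e+00,
         1.00000000e+00]])}
```

View pics/top0.png

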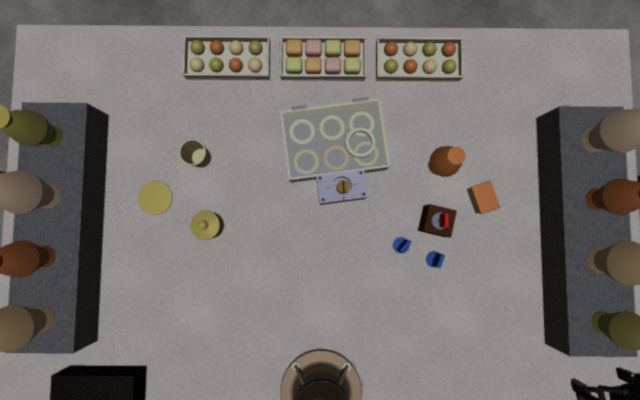

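View pics/scene0.png

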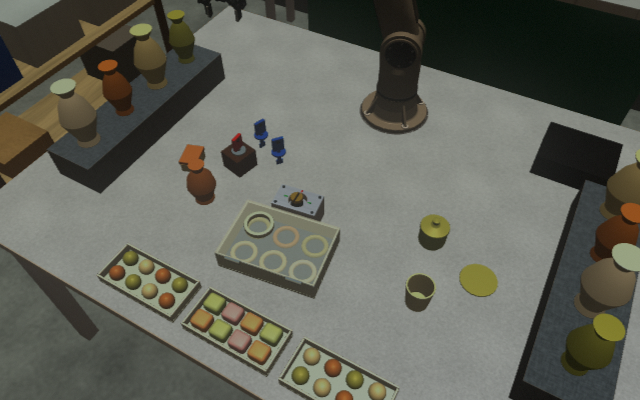

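The red key is in the dark stand (top 445,221; scene 237,143). Its look-alikes are the two blue keys (top 401,245 and 435,259), and the orange trinket lid at (485,197) could also be confused with it. I choose the red one in the stand.

Run:
```python
from h import *
for n,u,v in [('stand',437,221),('key',446,220),('stud',344,186),('blue1',401,245),('blue2',435,259),('vase',446,160),('trk',485,197)]:
    print(n,pt('top0',u,v).round(3))
im=cv2.imread('pics/top0.png')
a=cv2.resize(im[195:275,385:475],None,fx=6,fy=6,interpolation=2)[:480]
b=cv2.resize(im[160:210,310:375],None,fx=6,fy=6,interpolation=2)
b=cv2.copyMakeBorder(b,0,480-300,0,0,0)
cv2.imwrite('pics/c1.png',np.hstack([a,b[:,:260+0]]) if 0 else a)
s=cv2.imread('pics/scene0.png')
print(a.shape,b.shape)
c=np.hstack([cv2.resize(im[195:275,385:475],(400,356),interpolation=2),cv2.resize(im[165:210,310:360],(396,356),interpolation=2)])
cv2.imwrite('pics/c1.png',c)
```

```text
stand [0.413 0.011 1.001]
key [ 0.437 -0.292  0.118]
stud [ 0.52  -0.055  0.078]
blue1 [ 0.376 -0.195  0.077]
blue2 [ 0.342 -0.28   0.068]
vase [ 0.581 -0.298  0.109]
trk [ 0.498 -0.419  0.044]
(480, 540, 3) (480, 390, 3)
```

View pics/c1.png

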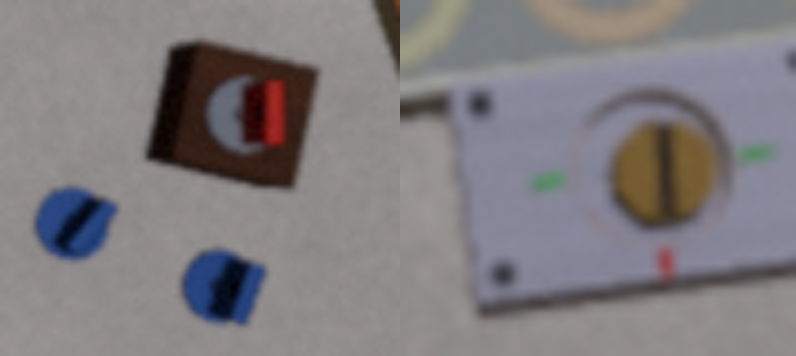

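The crop confirms the red grip standing in the dark stand. The stud slot runs nearly along the case's x, towards the red mark. Next I move above the key.

Request:
apply_moves --commands '[[[0,0,-2],[35,28,0],-1],[[0,0,-2],[35,28,0],-1],[[0,0,-2],[35,28,0],-1],[[0,0,-2],[35,28,0],-1],[[0,0,-2],[35,28,0],-1],[[0,0,-2],[35,28,0],-1],[[0,0,-1.3],[35,28,0],-1],[[0,0,0],[35,28,0],-1],[[0,0,0],[30,19,0],-1],[[0,0,0],[0,0,0],-1]]'

```text
clock: 1.1
position: [0.4414, -0.2867, 0.4042]
eef_rot: [-3.137, -0.019, -0.004]
wrist_force: [-0.1, 0.2, -0.4]
width: 0.999
grasp_force: 0.0
```

Run:
```python
from h import *
snap('wrist','w1'); s=state(); print(s['clock'],s['position'],s['eef_rot'],s['qpos'].round(2))
```

```text
1.15 [ 0.43904112 -0.28939677  0.40405213] [-3.13964585e+00 -1.19844576e-02  1.59839993e-04] [ 0.72  0.27 -0.21  1.57  0.06  1.31 -1.06]
```

View pics/w1.png

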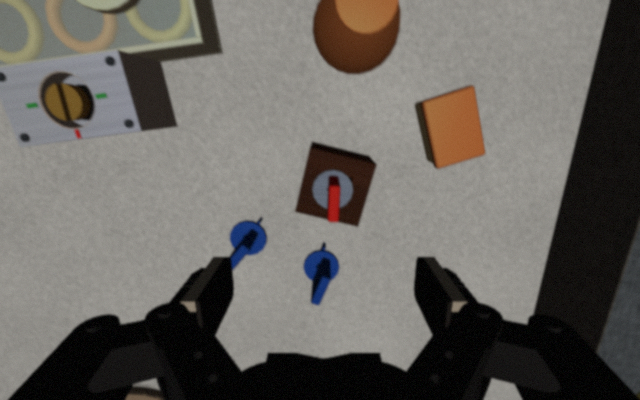

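The red key in the stand is at (333,200), with its collar at (332,190). The stud is at (67,100) and the blue keys are at (247,238) and (321,267). Now I measure it.

```bash
cat >> h.py <<'E'
def cloud(tag):
    n=np.load(f'{tag}.npz'); v,u=np.mgrid[:400,:640]; d=n['d']
    p=np.stack([(u-n['cx'])/n['f']*d,-(v-n['cy'])/n['f']*d,-d],-1)
    return n['im'].astype(int), p@n['P'][:3,:3].T+n['P'][:3,3], d
E
python3 - <<'E'
from h import *
for tag,z in (('w1',.115),('top0',.115)):
    im,W,d=cloud(tag)
    r,g,b=im[...,0],im[...,1],im[...,2]
    m=(r>90)&(g<0.42*r)&(b<0.42*r)
    k,l,st,c=cv2.connectedComponentsWithStats(m.astype(np.uint8))
    for i in range(1,k):
        if st[i,4]>20:
            q=l==i; w=W[q]; print(tag,i,st[i],c[i].round(1),np.median(w[:,2]).round(4),np.percentile(w[:,2],[5,95]).round(3))
            ps=np.argwhere(q)[:,::-1].astype(float)
            g2=np.array([pt(tag,*p,z)[:2] for p in ps]); rc=cv2.minAreaRect((g2*1000).astype(np.float32)); print('  rect mm',rc)
# stand corners from w1
for u,v in [(312,143),(376,163),(358,226),(296,212)]: print('stand corner z60',pt('w1',u,v,.06).round(4), pt('w1',u,v).round(3))
print('collar',pt('w1',332,188,.065))
E
python3 - <<'E'
import cv2
im=cv2.imread('pics/w1.png')
cv2.imwrite('pics/c2.png',__import__('numpy').hstack([cv2.resize(im[130:240,285:390],(400,419),interpolation=2),cv2.resize(im[50:150,20:115],(398,419),interpolation=2)]))
E
```

```text
w1 2 [328 186  12  35 376] [333.4 203.2] 0.1144 [0.113 0.116]
  rect mm ((437.01361083984375, -294.89068603515625), (30.929405212402344, 9.600156784057617), 0.9535013437271118)
top0 1 [444 213   5  15  61] [446.4 220. ] 0.1144 [0.111 0.117]
  rect mm ((436.78717041015625, -293.37506103515625), (9.442106246948242, 33.210174560546875), 88.87002563476562)
stand corner z60 [ 0.4826 -0.274   0.06  ] [ 0.478 -0.272  0.02 ]
stand corner z60 [ 0.4634 -0.3389  0.06  ] [ 0.453 -0.349 -0.001]
stand corner z60 [ 0.3948 -0.3237  0.06  ] [ 0.371 -0.331 -0.001]
stand corner z60 [ 0.4098 -0.2571  0.06  ] [ 0.389 -0.251 -0.002]
collar [ 0.43791978 -0.29469836  0.065     ]
```

View pics/c2.png

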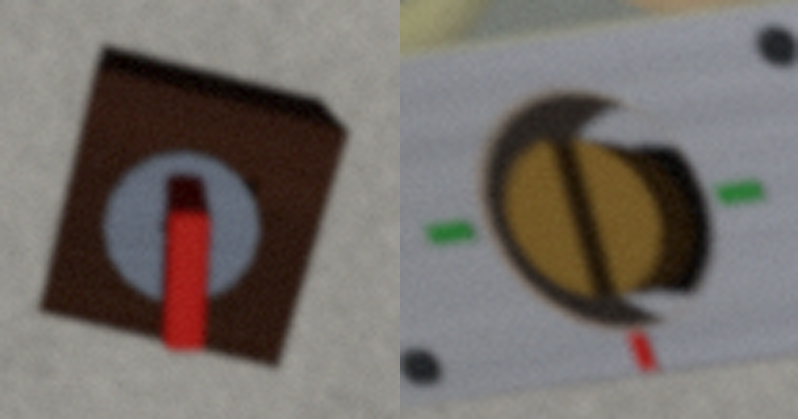

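Key grip centre is about (0.437, -0.2945) at yaw 0, and its top measures 0.1144 m against the expected 0.115. Descending now.

Request:
apply_moves --commands '[[[0,0,0],[0,-2,-25],-1],[[0,0,0],[0,0,-25],-1],[[0,0,0],[0,0,-25],-1],[[0,0,0],[0,0,-25],-1],[[0,0,0],[0,0,-15],-1],[[0,0,0],[0,0,-15],-1],[[0,0,0],[0,0,-15],-1],[[0,0,0],[0,0,-9],-1],[[0,0,0],[0,0,0],-1],[[0,0,0],[0,0,0],-1]]'

```text
clock: 2.15
position: [0.4366, -0.2948, 0.251]
eef_rot: [3.141, -0.0, -0.0]
wrist_force: [-0.4, -0.3, 0.1]
width: 1.0
grasp_force: 0.0
```

Run:
```python
from h import *
s=state(); print(s['position'],s['eef_rot'],s['wrist_force'])
# stand top centre
P=np.array([pt('w1',u,v,.06) for u,v in [(310.5,148.9),(376.4,164.7),(358,226.1),(296,210.9)]]); print(P.round(4),P.mean(0),[np.linalg.norm(P[i]-P[i-1]).round(4) for i in range(4)])
```

```text
[ 0.43661754 -0.29478862  0.25097057] [ 3.14110272e+00 -4.53472899e-04 -7.41348515e-05] [-0.35267637 -0.30408336  0.10434469]
[[ 0.4767 -0.2725  0.06  ]
 [ 0.4616 -0.3394  0.06  ]
 [ 0.3947 -0.3237  0.06  ]
 [ 0.4111 -0.2571  0.06  ]] [ 0.43601533 -0.29818437  0.06      ] [np.float64(0.0674), np.float64(0.0686), np.float64(0.0688), np.float64(0.0686)]
```

Request:
apply_moves --commands '[[[0,0,0],[0,0,0],1],[[0,0,0],[0,0,0],1],[[0,0,0],[0,0,0],1],[[0,0,0],[0,0,0],1],[[0,0,0],[0,0,0],1],[[0,0,0],[0,0,0],1],[[0,0,0],[0,0,0],1],[[0,0,0],[0,0,0],1],[[0,0,0],[0,0,0],1],[[0,0,0],[0,0,0],1]]' --newtons 80

```text
clock: 3.15
position: [0.4371, -0.2943, 0.251]
eef_rot: [3.141, 0.001, 0.001]
wrist_force: [-1.0, 0.6, 2.2]
width: 0.105
grasp_force: 77.9
```

Request:
apply_moves --commands '[[[0,0,0],[0,0,5],1],[[0,0,0],[0,0,10],1],[[0,0,0],[0,0,15],1],[[0,0,0],[0,0,20],1],[[0,0,0],[0,0,20],1],[[0,0,0],[0,0,20],1],[[0,0,0],[0,0,20],1],[[0,0,0],[0,0,20],1],[[0,0,0],[0,0,20],1],[[0,0,0],[0,0,0],1]]'

```text
clock: 4.15
position: [0.4377, -0.2944, 0.4042]
eef_rot: [3.138, 0.001, 0.009]
wrist_force: [0.0, 0.0, -2.1]
width: 0.105
grasp_force: 77.8
```

Request:
apply_moves --commands '[[[0,0,0],[0,15,0],1],[[0,0,0],[0,30,0],1],[[0,0,0],[2,35,0],1],[[0,0,0],[2,40,0],1],[[0,0,0],[2,40,0],1],[[0,0,0],[2,35,0],1],[[0,0,0],[2,30,0],1],[[0,0,0],[2,14,0],1],[[0,0,0],[0,0,0],1],[[0,0,0],[0,0,0],1]]'

```text
clock: 5.15
position: [0.4482, -0.0551, 0.3997]
eef_rot: [3.141, 0.002, -0.004]
wrist_force: [0.5, 0.8, -1.9]
width: 0.106
grasp_force: 77.9
```

Run:
```python
from h import *
snap('wrist','w2'); s=state(); print(s['clock'],s['position'],s['eef_rot'])
```

```text
5.2 [ 0.44832927 -0.05602217  0.39983563] [ 3.14090158e+00 -7.22222950e-04 -3.32140559e-03]
```

View pics/w2.png

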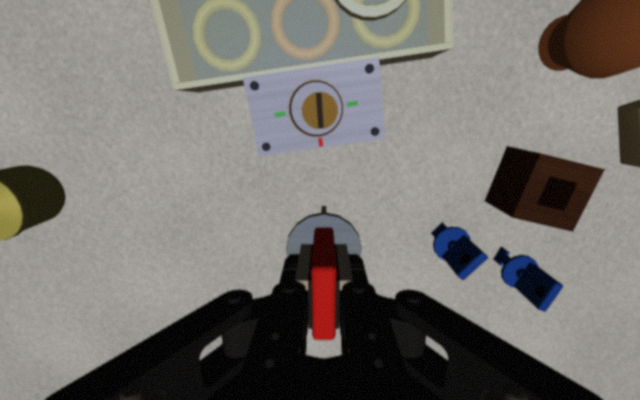

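The wrist view shows the stud at (320,110) with its slot nearly vertical. The held key's blade just shows beyond the collar at (323,209). Next I measure the stud, the slot angle and the blade.

Run:
```python
from h import *
im,W,d=cloud('w2'); r,g,b=im[...,0],im[...,1],im[...,2]
# brass
m=np.zeros((400,640),bool); m[80:135,290:350]=True
br=m&(r>1.35*b)&(r>70)&(g>0.5*r)
k,l,st,c=cv2.connectedComponentsWithStats(br.astype(np.uint8)); print(st[st[:,4]>20],c[st[:,4]>20])
ps=np.argwhere(br)[:,::-1]; G=np.array([pt('w2',*p,.083) for p in ps])*1000
print('z brass',np.median(W[br][:,2]),np.median(W[60:150,250:260][...,2]))
keep=np.linalg.norm(G[:,:2]-np.median(G[:,:2],0),axis=1)<17.5
h=cv2.convexHull(G[keep,:2].astype(np.float32)); print('circle',cv2.minEnclosingCircle(h),cv2.fitEllipse(h))
# slot: dark inside head
ctr=np.array(cv2.fitEllipse(h)[0])
sl=m&(r<60); ps=np.argwhere(sl)[:,::-1]; S=np.array([pt('w2',*p,.081) for p in ps])*1000
q=np.linalg.norm(S[:,:2]-ctr,axis=1)<13.5; S=S[q,:2].astype(np.float32)
print('slot',len(S),S.mean(0),cv2.fitLine(S,cv2.DIST_HUBER,0,.01,.01).ravel(),cv2.minAreaRect(S))
for n_,u,v in [('s1',254,86),('s2',369,69),('s3',375,131),('s4',266,147),('g1',280,114),('g2',352,103),('red',321,142)]: print(n_,(pt('w2',u,v,.075)*1000).round(1))
imc=cv2.imread('pics/w2.png')
cv2.imwrite('pics/c3.png',np.hstack([cv2.resize(imc[78:142,285:355],(437,400),interpolation=2),cv2.resize(imc[195:255,295:350],(367,400),interpolation=2)]))
```

```text
[[     0      0    640    400 255137]
 [   302     93     17     36    432]
 [   320     93     18     35    431]] [[319.50053109 199.80277655]
 [310.59027778 110.5462963 ]
 [328.11600928 109.42691415]]
z brass 0.08250890761832486 0.074105720575363
circle ((519.0704956054688, -52.174259185791016), 15.655774116516113) ((519.11474609375, -52.108333587646484), (30.41085433959961, 31.160951614379883), 175.4178009033203)
slot 117 [519.41364  -52.072475] [ 9.9794596e-01  6.4061217e-02  5.1955701e+02 -5.2025101e+01] ((518.9219970703125, -52.10750961303711), (26.476226806640625, 3.255582332611084), 4.3605451583862305)
s1 [539.7   5.7  75. ]
s2 [553.7 -95.4  75. ]
s3 [ 500.9 -103.3   75. ]
s4 [486.1  -2.   75. ]
g1 [515.9 -16.3  75. ]
g2 [525.5 -81.4  75. ]
red [490.8 -53.5  75. ]
```

View pics/c3.png

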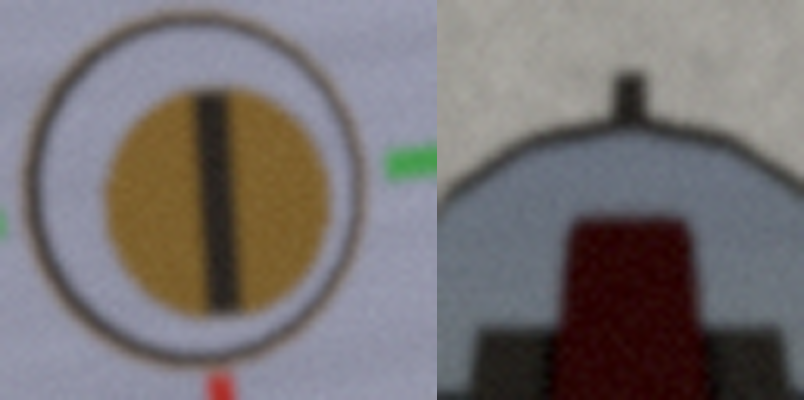

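Run:
```python
from h import *
print((pt('w2',323.8,206,.164)*1000).round(1),(pt('w2',323.9,213,.17)*1000).round(1), (pt('w2',323.3,229,.264)*1000).round(1),(pt('w2',323.3,334,.264)*1000).round(1))
im,W,d=cloud('w2'); r,g,b=im[...,0],im[...,1],im[...,2]
m=(r>90)&(g<0.42*r)&(b<0.42*r); m[:180]=0; m[:,:300]=0;m[:,350:]=0
ps=np.argwhere(m)[:,::-1]; G=np.array([pt('w2',*p,.264)[:2] for p in ps])*1000
print(cv2.minAreaRect(G.astype(np.float32)),np.median(W[m][:,2])); n=np.load('w2.npz'); print(n['P'].round(4)); print(state()['position'])
```

```text
[457. -56. 164.] [454. -56. 170.] [480.7 -55.5 264. ] [435.1 -55.6 264. ]
((449.2628479003906, -55.56587219238281), (8.88753604888916, 32.30356979370117), 89.59718322753906) 0.2630709810241274
[[ 0.0017  0.9551  0.2963  0.5232]
 [-1.      0.0013  0.0016 -0.0553]
 [ 0.0011 -0.2963  0.9551  0.3681]
 [ 0.      0.      0.      1.    ]]
[ 0.44832927 -0.05602217  0.39983563]
```

Request:
apply_moves --commands '[[[0,0,0.7],[10,0.5,0],1],[[0,0,0.7],[15,0.9,0],1],[[0,0,0.7],[20,1,0],1],[[0,0,0.7],[15,1,-10],1],[[0,0,0.7],[10,0.5,-20],1],[[0,0,0.7],[0,0,-20],1],[[0,0,0],[0,0,-15],1],[[0,0,0],[0,0,-6],1],[[0,0,0],[0,0,0],1],[[0,0,0],[0,0,0],1]]'

```text
clock: 6.2
position: [0.5195, -0.0517, 0.3303]
eef_rot: [3.139, 0.115, 0.002]
wrist_force: [-0.2, 0.2, -0.4]
width: 0.105
grasp_force: 77.9
```

Run:
```python
from h import *
snap('wrist','w3'); s=state(); print(s['clock'],s['position'],s['eef_rot'],s['qpos'].round(2))
im=cv2.imread('pics/w3.png'); cv2.imwrite('pics/c4.png',cv2.resize(im[130:260,260:390],(600,600),interpolation=2))
```

```text
6.25 [ 0.51947602 -0.05157957  0.33064685] [3.13916243e+00 1.15320486e-01 3.09878061e-03] [ 0.37  0.34 -0.39  1.69  0.14  1.14 -1.55]
```

View pics/c4.png

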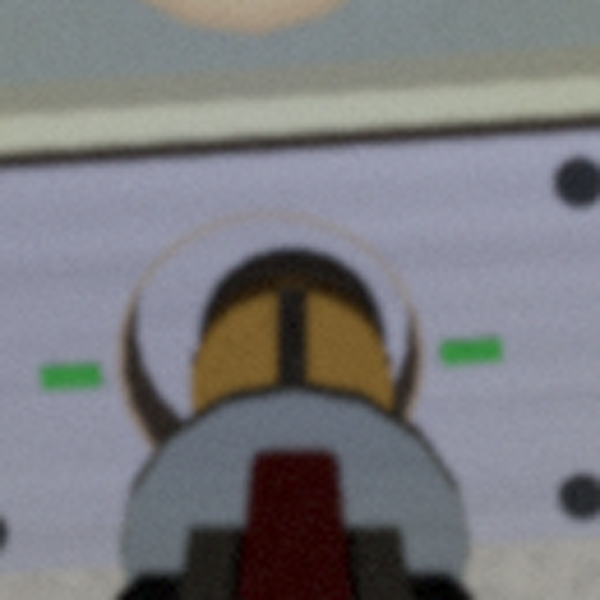

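The blade end, fixed in the image at crop (294,351), lies over the slot, which is at (291,300). I'll measure both offsets at sub-pixel level.

Run:
```python
from h import *
def cen(tag,rows,lo,hi):
    g=np.load(tag+'.npz')['im'].astype(float).sum(2)
    for v in rows:
        x=g[v,lo:hi]; w=np.clip(np.percentile(x,70)-x,0,None); w[w<.25*w.max()]=0
        print(tag,v,round((w*np.arange(lo,hi)).sum()/w.sum(),2),round(w.max()), round((w>.5*w.max()).sum(),1))
cen('w2',range(205,214),314,335)
cen('w3',range(193,214),312,334)
n=np.load('w3.npz'); s=state(); print(n['P'].round(4))
for u,v,z in [(323.3,196,.083),(323.3,203,.083),(323.9,207,.0947)]: print((pt('w3',u,v,z)*1000).round(2))
```

```text
w2 205 323.5 99 4
w2 206 323.49 226 4
w2 207 323.46 321 4
w2 208 323.41 359 4
w2 209 323.43 353 5
w2 210 323.42 360 5
w2 211 323.23 361 5
w2 212 323.44 328 6
w2 213 323.5 201 8
w3 193 321.6 44 11
w3 194 322.15 100 8
w3 195 322.14 144 7
w3 196 322.88 165 6
w3 197 322.83 182 6
w3 198 322.71 190 6
w3 199 322.67 193 6
w3 200 322.89 214 6
w3 201 322.67 193 6
w3 202 322.71 191 6
w3 203 322.66 183 6
w3 204 322.91 186 7
w3 205 322.7 188 6
w3 206 322.88 183 6
w3 207 322.85 175 6
w3 208 322.63 184 7
w3 209 322.85 180 6
w3 210 322.91 178 7
w3 211 322.64 177 6
w3 212 322.86 164 7
w3 213 323.38 84 9
[[ 7.330e-02  9.536e-01  2.919e-01  5.943e-01]
 [-9.973e-01  6.980e-02  2.230e-02 -4.660e-02]
 [ 9.000e-04 -2.927e-01  9.562e-01  2.990e-01]
 [ 0.000e+00  0.000e+00  0.000e+00  1.000e+00]]
[532.96 -51.25  83.  ]
[527.68 -51.63  83.  ]
[528.43 -51.99  94.7 ]
```

Request:
apply_moves --commands '[[[0,0,0],[0,0.5,0],1],[[0,0,0],[0,0,-3],1],[[0,0,0],[0,0,-3],1],[[0,0,0],[0,0,-3],1],[[0,0,0],[0,0,-2],1],[[0,0,0],[0,0,-2],1],[[0,0,0],[0,0,-2],1],[[0,0,0],[0,0,-1],1],[[0,0,0],[0,0,0],1],[[0,0,0],[0,0,0],1]]'

```text
clock: 7.25
position: [0.519, -0.0507, 0.3138]
eef_rot: [3.139, 0.116, 0.0]
wrist_force: [0.1, -0.3, -0.6]
width: 0.104
grasp_force: 77.9
```

Run:
```python
from h import *
s=state(); print(s['position'],s['wrist_force'],s['ft_torque'])
```

```text
[ 0.5189749  -0.05074009  0.31376462] [ 0.11333767 -0.27176968 -0.57356228] [0.01457653 0.01778966 0.00918201]
```

No reaction at a height where the top of the head would already be pressed 5 mm, so the blade is in the slot. Pressing gently.

Request:
apply_moves --commands '[[[0,0,0],[0,0,-1],1],[[0,0,0],[0,0,-1],1],[[0,0,0],[0,0,-1],1],[[0,0,0],[0,0,-1],1],[[0,0,0],[0,0,-1],1],[[0,0,0],[0,0,0],1],[[0,0,0],[0,0,0],1],[[0,0,0],[0,0,0],1],[[0,0,0],[0,0,0],1],[[0,0,0],[0,0,0],1]]'

```text
clock: 8.25
position: [0.5191, -0.0508, 0.3089]
eef_rot: [3.139, 0.116, 0.001]
wrist_force: [0.3, 0.4, 4.7]
width: 0.109
grasp_force: 78.1
```

Request:
apply_moves --commands '[[[0,0,0],[0,0,-1],1],[[0,0,0],[0,0,-1],1],[[0,0,0],[0,0,-1],1],[[0,0,0],[0,0,-1],1],[[0,0,0],[0,0,0],1],[[0,0,0],[0,0,0],1],[[0,0,0],[0,0,0],1],[[0,0,0],[0,0,0],1],[[0,0,0],[0,0,0],1],[[0,0,0],[0,0,0],1]]'

```text
clock: 9.25
position: [0.5191, -0.0507, 0.3052]
eef_rot: [3.139, 0.116, 0.001]
wrist_force: [-1.1, 0.9, 5.8]
width: 0.104
grasp_force: 78.5
```

Request:
apply_moves --commands '[[[0,0,0],[0,0,-1],1],[[0,0,-2],[0,0,0],1],[[0,0,-3],[0,0,0],1],[[0,0,-3],[0,0,0],1],[[0,0,-4],[0,0,0],1],[[0,0,-4],[0,0,0],1],[[0,0,-4],[0,0,0],1],[[0,0,-4],[0,0,0],1],[[0,0,0],[0,0,0],1],[[0,0,0],[0,0,0],1]]'

```text
clock: 10.25
position: [0.5193, -0.0507, 0.3044]
eef_rot: [3.095, -0.539, 0.002]
wrist_force: [-1.4, 0.8, 8.3]
width: 0.106
grasp_force: 78.9
```

Run:
```python
from h import *
s=state(); print(s['position'],s['eef_rot'],s['wrist_force'],s['ft_torque'],s['qpos'].round(2))
```

```text
[ 0.51926427 -0.05074883  0.30442664] [ 3.09489100e+00 -5.38930015e-01  2.38411096e-03] [-1.44542104  0.81353923  8.33659869] [-0.02412208  0.19823068  0.00409596] [ 0.3   0.35 -0.3   1.73  0.12  1.08 -1.96]
```

Request:
apply_moves --commands '[[[0,0,-3],[0,0,0],1],[[0,0,-4],[0,0,0],1],[[0,0,-4],[0,0,0],1],[[0,0,-4],[0,0,0],1],[[0,0,-4],[0,0,0],1],[[0,0,-4],[0,0,0],1],[[0,0,-4],[0,0,0],1],[[0,0,-3],[0,0,0],1],[[0,0,0],[0,0,0],1],[[0,0,0],[0,0,0],1]]'

```text
clock: 11.25
position: [0.5193, -0.0509, 0.3045]
eef_rot: [-2.85, 1.322, -0.003]
wrist_force: [0.1, -0.0, 7.3]
width: 0.102
grasp_force: 78.9
```

Run:
```python
from h import *
s=state(); print(s['position'],s['eef_rot'],s['wrist_force'],s['ft_torque'],s['qpos'].round(2))
```

```text
[ 0.51933432 -0.05092738  0.30447878] [-2.84973701  1.32172834 -0.00291283] [ 0.09821399 -0.02266573  7.30077997] [-0.06235343  0.14817377  0.02021469] [ 0.23  0.34 -0.21  1.73  0.08  1.07 -2.44]
```

Request:
apply_moves --commands '[[[0,0,-3],[0,0,0],1],[[0,0,-4],[0,0,0],1],[[0,0,-4],[0,0,0],1],[[0,0,-4],[0,0,0],1],[[0,0,-4],[0,0,0],1],[[0,0,-4],[0,0,0],1],[[0,0,-3],[0,0,0],1],[[0,0,-2],[0,0,0],1],[[0,0,0],[0,0,0],1],[[0,0,0],[0,0,0],1]]'

```text
clock: 12.25
position: [0.5193, -0.0511, 0.3045]
eef_rot: [-2.445, 1.972, -0.003]
wrist_force: [-0.6, -0.6, 6.0]
width: 0.108
grasp_force: 78.9
```

Run:
```python
from h import *
snap('wrist','w4'); s=state(); print(s['position'],s['eef_rot'],s['wrist_force'],s['ft_torque'],s['qpos'].round(2))
im=cv2.imread('pics/w4.png'); cv2.imwrite('pics/c5.png',cv2.resize(im[130:260,260:390],(600,600),interpolation=2))
```

```text
[ 0.51935818 -0.05109137  0.30450371] [-2.444953    1.97179518 -0.00303534] [-0.94368575  0.34447885  7.2323515 ] [-0.05997839  0.1740356   0.00306203] [ 0.16  0.34 -0.12  1.74  0.05  1.07 -2.9 ]
```

View pics/c5.png

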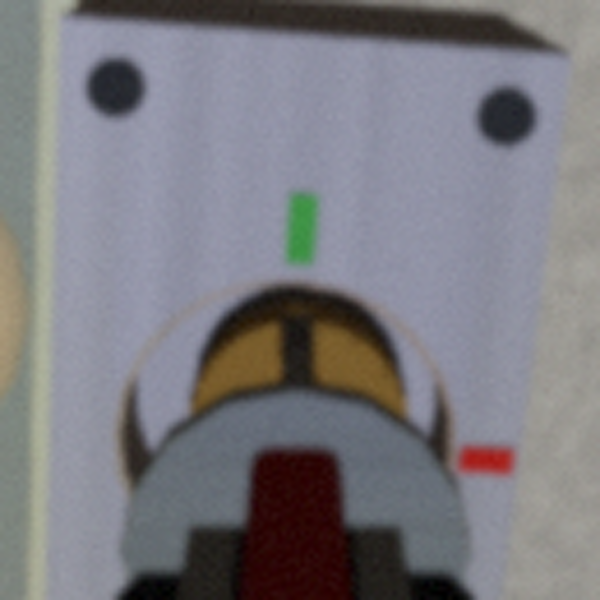

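The slot has turned with the blade and points at the green mark (crop 300,230), about 1.5 rad. Now I ease off so the stud rises into its catch, then lift out.

Request:
apply_moves --commands '[[[0,0,0],[0,0,2],1],[[0,0,0],[0,0,2],1],[[0,0,0],[0,0,2],1],[[0,0,0],[0,0,0],1],[[0,0,0],[0,0,0],1],[[0,0,0],[0,0,3],1],[[0,0,0],[0,0,4],1],[[0,0,0],[0,0,4],1],[[0,0,0],[0,0,4],1],[[0,0,0],[0,0,4],1]]'

```text
clock: 13.3
position: [0.5186, -0.0508, 0.3288]
eef_rot: [2.445, -1.971, -0.002]
wrist_force: [0.2, 0.3, -1.0]
width: 0.1
grasp_force: 78.0
```

Request:
apply_moves --commands '[[[0,0,0],[0,0,8],1],[[0,0,0],[0,0,12],1],[[0,0,2],[0,0,15],1],[[0,0,4],[-5,0,15],1],[[0,0,6],[-10,0,15],1],[[0,0,7],[-15,0,10],1],[[0,0,8],[-15,0,0],1],[[0,0,8],[-15,0,0],1],[[0,0,8],[-10,0,0],1],[[0,0,0],[0,0,0],1]]'

```text
clock: 14.3
position: [0.448, -0.0508, 0.4048]
eef_rot: [2.998, -0.939, 0.001]
wrist_force: [0.2, 0.4, -1.4]
width: 0.102
grasp_force: 78.1
```

Run:
```python
from h import *
snap('wrist','w5'); s=state(); print(s['clock'],s['position'],s['eef_rot'],s['wrist_force'],s['qpos'].round(2))
im=cv2.imread('pics/w5.png')
cv2.imwrite('pics/w5v.png',im)
```

```text
14.35 [ 0.44876196 -0.05082216  0.40474989] [-2.99660610e+00  9.42987090e-01 -2.89492053e-03] [-0.58758071  0.86277156 -0.54233877] [ 0.26  0.12 -0.21  1.76  0.03  1.27 -2.13]
```

View pics/w5v.png

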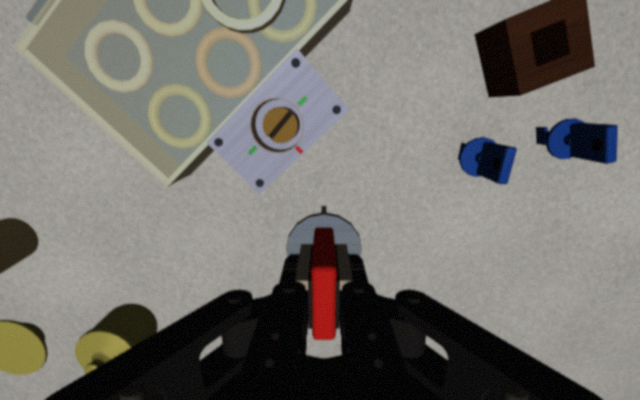

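The slot at (281,124) now lines up with the green marks at (302,101) and (252,150). I'll check the stud's height and angle by depth, and measure the stand's hole.

Run:
```python
from h import *
im,W,d=cloud('w5'); r,g,b=im[...,0],im[...,1],im[...,2]
m=np.zeros((400,640),bool); m[100:150,255:305]=True
br=m&(r>1.35*b)&(r>70)&(g>0.5*r)
print('brass z',np.median(W[br][:,2])*1000,'block z',np.median(W[165:172,255:265,2])*1000)
ps=np.argwhere(br)[:,::-1]; G=np.array([pt('w5',*p,.0795)[:2] for p in ps])*1000; ctr=np.median(G,0)
h=cv2.convexHull(G[np.linalg.norm(G-ctr,axis=1)<17].astype(np.float32)); ctr=np.array(cv2.fitEllipse(h)[0])
ps=np.argwhere(m&(r<60))[:,::-1]; S=np.array([pt('w5',*p,.0785)[:2] for p in ps])*1000
S=S[np.linalg.norm(S-ctr,axis=1)<13].astype(np.float32); f=cv2.fitLine(S,cv2.DIST_HUBER,0,.01,.01).ravel(); print(ctr,np.degrees(np.arctan2(f[1],f[0])))
for tag,box in (('w2',(165,225,525,590)),('w5',(10,75,520,580))):
    a=np.load(tag+'.npz')['im'].astype(int).sum(2); q=np.zeros((400,640),bool); q[box[0]:box[1],box[2]:box[3]]=1
    a2=np.where(q,a,999); dk=(a2<45).astype(np.uint8); k,l,st,c=cv2.connectedComponentsWithStats(dk)
    for i in range(1,k):
        if st[i,4]>60: print(tag,st[i],c[i])
# top-face corners by eye, w2
P=np.array([pt('w2',u,v,.06) for u,v in [(538,154),(605,169),(575,230),(512,212)]])*1000; print(P.round(1),P.mean(0))
H=np.array([pt('w2',u,v,.06) for u,v in [(545,176),(577,183),(568,210),(538,203)]])*1000; print(H.mean(0))
```

```text
brass z 79.64104042085832 block z 74.42107026280065
[519.38391113 -52.44640732] -76.800766
w2 [525 165  10  20 107] [527.75700935 171.89719626]
w2 [538 177  38  33 785] [556.46878981 193.27388535]
w5 [ 531   20   39   46 1189] [549.99831791  42.90664424]
[[ 477.7 -268.5   60. ]
 [ 462.8 -339.1   60. ]
 [ 396.7 -324.8   60. ]
 [ 416.9 -253.8   60. ]] [ 438.5311806  -296.54306584   60.        ]
[ 437.46430951 -296.414792     60.        ]
```

The stud is locked: its top is 3 mm lower and the slot is at 84.8°. Returning to the stand.

Request:
apply_moves --commands '[[[0,0,3],[0,-15,0],1],[[0,0,4],[-1,-25,0],1],[[0,0,4],[-2,-35,0],1],[[0,0,4],[-2,-40,0],1],[[0,0,4],[-2,-40,0],1],[[0,0,4],[-2,-35,0],1],[[0,0,4],[-2,-30,0],1],[[0,0,4],[-1,-18,0],1],[[0,0,4],[0,-8,0],1],[[0,0,0],[0,0,0],1]]'

```text
clock: 15.35
position: [0.437, -0.2988, 0.4037]
eef_rot: [3.141, -0.002, 0.0]
wrist_force: [0.5, -0.5, -1.2]
width: 0.106
grasp_force: 78.1
```

Request:
apply_moves --commands '[[[0,0,0],[0,0,0],1],[[0,0,0],[0,0,0],1],[[0,0,0],[0,0,-10],1],[[0,0,0],[0,0,-15],1],[[0,0,0],[0,0,-15],1],[[0,0,0],[0,0,-15],1],[[0,0,0],[0,0,-15],1],[[0,0,0],[0,0,-10],1],[[0,0,0],[0,0,0],1],[[0,0,0],[0,0,0],1]]'

```text
clock: 16.35
position: [0.4371, -0.2966, 0.3238]
eef_rot: [3.142, 0.007, 0.0]
wrist_force: [0.0, -0.0, -0.9]
width: 0.106
grasp_force: 78.1
```

Run:
```python
from h import *
snap('wrist','w6'); s=state(); print(s['clock'],s['position'],s['eef_rot'],s['wrist_force'],s['qpos'].round(2))
cv2.imwrite('pics/c6.png',cv2.resize(cv2.imread('pics/w6.png')[120:300,240:420],(600,600),interpolation=2))
```

```text
16.4 [ 0.43724415 -0.29680848  0.32431993] [3.14084489e+00 6.69166359e-03 1.75780893e-03] [ 0.49334764 -0.55248734 -0.24281882] [ 0.62  0.33 -0.08  1.69  0.03  1.12 -1.03]
```

View pics/c6.png

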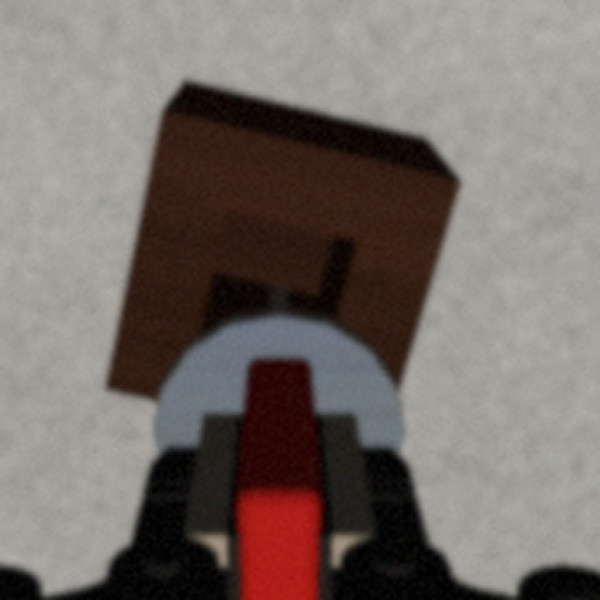

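The hole's far edge runs from crop (212,275) to about (335,310), and the blade sits above it at (280,290). I'll compute the stand's centre from its edges.

Run:
```python
from h import *
f=lambda x,y:pt('w6',240+x*.3,120+y*.3,.06)*1000
a,b,c=f(165,110),f(460,183),f(108,387); print(a,b,c,'centre',(b+c)/2,np.linalg.norm(a-b),np.linalg.norm(a-c))
e,g=f(212,275),f(335,310); print('edge',e,g,np.linalg.norm(e-g),'mid',(e+g)/2)
u=(a-c)/np.linalg.norm(a-c); print('from edge',(e+g)/2-15.5*u)
print('blade',pt('w6',323.4,206,.088)*1000)
```

```text
[ 478.84965091 -271.64097506   60.        ] [ 462.49955915 -338.61510941   60.        ] [ 411.65579518 -255.95711279   60.        ] centre [ 437.07767717 -297.2861111    60.        ] 68.9409905031848 68.99998394228432
edge [ 440.23771181 -281.61484803   60.        ] [ 431.67190543 -310.67719856   60.        ] 30.298403541914865 mid [ 435.95480862 -296.14602329   60.        ]
from edge [ 420.86053317 -292.62283602   60.        ]
blade [ 446.4276174  -297.06155304   88.        ]
```

The stand's centre is (437.1, -297.3) and the key axis is within about 1 mm of it. Lowering.

Request:
apply_moves --commands '[[[0,0,0],[0,0,-10],1],[[0,0,0],[0,0,-12],1],[[0,0,0],[0,0,-12],1],[[0,0,0],[0,0,-12],1],[[0,0,0],[0,0,-10],1],[[0,0,0],[0,0,-7],1],[[0,0,0],[0,0,-4],1],[[0,0,0],[0,0,-3],1],[[0,0,0],[0,0,0],1],[[0,0,0],[0,0,0],1]]'

```text
clock: 17.4
position: [0.4371, -0.2969, 0.2541]
eef_rot: [3.141, 0.007, 0.001]
wrist_force: [-0.5, 0.3, -0.2]
width: 0.11
grasp_force: 78.1
```

Request:
apply_moves --commands '[[[0,0,0],[0,0,-1],1],[[0,0,0],[0,0,-1],1],[[0,0,0],[0,0,-1],1],[[0,0,0],[0,0,0],1],[[0,0,0],[0,0,0],1],[[0,0,0],[0,0,0],1],[[0,0,0],[0,0,0],1],[[0,0,0],[0,0,0],1],[[0,0,0],[0,0,0],1],[[0,0,0],[0,0,0],1]]'

```text
clock: 18.4
position: [0.437, -0.2968, 0.251]
eef_rot: [3.141, 0.007, 0.001]
wrist_force: [-0.9, 1.0, 3.3]
width: 0.108
grasp_force: 78.5
```

Contact with the stand top at the original height. Releasing.

Request:
apply_moves --commands '[[[0,0,0],[0,0,0],0.6],[[0,0,0],[0,0,0],0.4],[[0,0,0],[0,0,0],0],[[0,0,0],[0,0,0],-0.5],[[0,0,0],[0,0,0],-1],[[0,0,0],[0,0,0],-1],[[0,0,0],[0,0,0],-1],[[0,0,0],[0,0,0],-1],[[0,0,0],[0,0,0],-1],[[0,0,0],[0,0,0],-1]]'

```text
clock: 19.4
position: [0.4369, -0.2968, 0.2507]
eef_rot: [3.142, 0.007, -0.0]
wrist_force: [-0.5, 0.6, 0.6]
width: 1.004
grasp_force: 0.0
```

Request:
apply_moves --commands '[[[0,0,0],[0,0,5],-1],[[0,0,0],[0,0,15],-1],[[0,0,0],[0,0,20],-1],[[0,0,0],[0,0,25],-1],[[0,0,0],[0,0,25],-1],[[0,0,0],[0,0,25],-1],[[0,0,0],[0,0,20],-1],[[0,0,0],[0,0,15],-1],[[0,0,0],[0,0,0],-1],[[0,0,0],[0,0,0],-1]]'

```text
clock: 20.4
position: [0.4368, -0.2967, 0.4006]
eef_rot: [3.141, 0.007, 0.0]
wrist_force: [-0.5, -0.2, -0.2]
width: 1.0
grasp_force: 0.0
```

Run:
```python
from h import *
snap('wrist','w7')
im,W,d=cloud('w7'); r,g,b=im[...,0],im[...,1],im[...,2]
m=(r>90)&(g<0.42*r)&(b<0.42*r); k,l,st,c=cv2.connectedComponentsWithStats(m.astype(np.uint8))
for i in range(1,k):
    if st[i,4]>100:
        q=l==i; ps=np.argwhere(q)[:,::-1]; G=np.array([pt('w7',*p,.115)[:2] for p in ps])*1000
        print(st[i],cv2.minAreaRect(G.astype(np.float32)),np.percentile(W[q][:,2],[5,50,95]))
# collar
q=(np.abs(W[...,2]-.071)<.006)&(np.linalg.norm(W[...,:2]-[.437,-.297],axis=-1)<.035)&(b>r)
print('collar',q.sum(),W[q].mean(0),np.percentile(W[q][:,2],[5,50,95]))
print(state()['position'],state()['width'])
```

```text
[318 179  12  38 377] ((437.474365234375, -297.3840026855469), (9.43366813659668, 32.84257507324219), 89.9583511352539) [0.11304934 0.1144931  0.11550359]
collar 228 [ 0.4385416  -0.29694464  0.06547266] [0.06503818 0.0653299  0.06611608]
[ 0.43662155 -0.29657617  0.39988945] 1.0003939936961026
```

The key is upright in the stand: grip top 0.1145 m, same as at the start, and centred on the hole. Handing in.

```bash
python3 -c "from rig import close_job; print(close_job())"
```

```text
the job is handed in; nothing more can be done
None
```

The stud measured as locked in its catch (slot at about 85°, roughly 3 mm down), the red key stands upright and fully home in its stand, and I handed the job in at about 20 s; no verdict came back.

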